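Close the large filter holder with the pin spanner

TASK

Take the large pin spanner off its saddle block and set both of its pins fully into the two holes of the large filter holder's clamp ring, so that its crossbar lies flat on the ring. Only then turn the ring clockwise (seen from above) until its lug is up against the stop block, and leave the spanner standing in the ring, released. Leave the small spanner where it is.

Things in the scene. Friction and masses are not known exactly. Their poses are not given: they have to be found in the camera images.
- spanner: Large pin spanner, 0.35 kg. Steel crossbar 116x24x12 mm (x,y,z); on it a black grip block 50x20 mm (x,y), top 64 mm above the bar's underside: pinch its 20 mm faces from above. Two tapered 8 mm pins at x=+-48 mm reach 14 mm below. Origin: centre of the bar's underside. Sits astride a white saddle (underside at z=26 mm, pins outside its ends, 6 mm lips): lift straight up. Half turn = same.
- ring_mid (a point): Centre of the top face (z=64 mm) of the large holder's steel ring, diameter 144 mm, sight glass in the middle, flush; turns with it. Two holes, 24 mm wide, 18 mm deep, at x=+-48 mm: 8 mm play round the pins, so the ring follows the spanner after up to 0.17 rad. Lug on the rim at +y; dark stop block on the housing clockwise of it. Small holder (116 mm) is no part of the job; may be on either side.
- ring (a joint): Turn of the large ring, rad, growing clockwise seen from above: 0 to 0.2 at the start, 1.0 with the lug hard against the stop block. Friction about 0.2 N m; stays where it is left. Its fixed housing is 172 mm wide, with pipe stubs below the ring reaching 101 mm from the axis.
- small_spanner: Small pin spanner, not to be used: crossbar 76x20x10 mm, black grip block 34x16 mm, top 50 mm above the crossbar's underside. Origin: centre of the crossbar's underside, z=26 mm, on its own white saddle in line with the large one (either may be the nearer). Other things on the table near the work stand under 90 mm high.
Things that resemble listed ones, but are neither listed nor needed, are in the scene too. Leave any brown or purple look-alike of the spanner alone.

How it is judged:
On the way, in this order (a step that is already met when the one before it is completed fails the run):
1. both pins of the large spanner are in the two holes of the large ring, crossbar flat on it, before the ring is turned (ring below 0.4) (horizontal distance between spanner and ring_mid below 0.015 m and z of spanner in the frame of ring_mid between -0.005 and 0.005 m and angle between spanner's own z axis and vertical below 0.1 rad and angle between the x axis of spanner and the x axis of ring_mid, either way round below 0.3 rad and value of joint ring below 0.4 rad), for 0.1 s.
2. the ring is turned up to its stop (0.82 or more) with the pins in the holes (horizontal distance between spanner and ring_mid below 0.015 m and z of spanner in the frame of ring_mid between -0.005 and 0.005 m and angle between spanner's own z axis and vertical below 0.1 rad and angle between the x axis of spanner and the x axis of ring_mid, either way round below 0.3 rad and value of joint ring above 0.82 rad), for 0.1 s.
At the end, for the whole second after the job is handed in: The large ring is at its stop (joint at 0.82 or more of 1.0) and the large spanner stands released and at rest in it: both pins in the holes, crossbar underside within 5 mm of the ring's top, centred within 15 mm, tilted less than 0.1 rad, crossbar within 0.3 rad of the line of the holes (all of step 2 and linear speed of spanner below 0.02 m/s and angular speed of spanner below 0.1 rad/s); the robot touches nothing.
It fails at once if the small spanner is moved by more than 40 mm (distance of small_spanner from where it was at the start of the episode above 0.04 m).
It also fails if it takes over 45 s, if anything falls off the work surface, if the arm or the gripper's body presses on something with over 40 N, if the wrist force passes 120 N, or if a joint passes its speed limit or range.

ROBOT

A 6-joint arm with a two-finger parallel gripper is mounted at the origin on the work surface. World frame = base frame: x ahead of the robot, y to its left, z up, the work surface at z = 0. Lengths are in m, angles in rad, forces in N, time in s.
With the tool pointing down it reaches from about 0.25 to 0.775 m from the base axis. Payload 4 kg.
Tool frame: the origin (TCP) lies on the centre line of the jaws, within the pads' length; the fingertips stand 8 mm ahead of it and the grasp point (between the pads) lies 11 mm behind it; z points along the fingers, y is the direction in which the jaws open and shut (so a half turn about z gives the same grasp; the last joint's range is limited). The gripper opens to 94 mm and grips with 3 to 60 N. Pads are 16 mm wide; open, the fingers measure 119 mm over their backs; the gripper's body (75 mm by 177 mm) begins 78 mm behind the grasp point.
Start: joints at [-1.324, 0.087, 1.371, -0, 1.684, -0.103], TCP at [0.188, -0.517, 0.214] pointing down, gripper open.
Joint ranges: [-3.1, 3.1], [-0.76, 2.03], [0.27, 2.55], [-1.08, 4.22], [0.17, 2.65], [-2.57, 2.57]. Speed limits (rad/s): [2.79, 2.79, 3.14, 3.14, 3.14, 3.14].

INTERFACE

Orientations are given as [roll, pitch, yaw] about the fixed x, y, z axes, in that order (R = Rz(yaw) Ry(pitch) Rx(roll)).
In Python, from bench import robot, cams, close_job gives the robot as it stands.
- The arm moves only by the tool arm_command, never from a script. Its argument "plan" is one flat list of numbers, 7 for each row, row after row: the shift along the tool's x, y, z in cm, then the turn, a rotation vector about the tool's x, y, z in degrees, then the closure, from 0 (fully open) to 1 (shut). A call has 1 to 8 rows; each row shifts and turns the commanded pose from where the row before left it, along the tool's axes as they then stand; what a row does not reach is not made up. A row lasts 1/8 s, in which the tool goes at most 62.5 mm and 10.7 degrees, less where a joint would pass 70% of its speed; a pose out of reach is approached as far as the arm can. A call with a gripper value outside its range is refused whole. The fingers move at their own pace and stop on an object; the grip force is fixed at half the most. Time passes only in rows, so rows that do not move let the fingers close. It gives the time, the measured TCP pose, the force and the opening at its end, in the units of the state.
- robot.get_obs(): the state, without advancing time (a new reading comes with each control period).
- cams.snapshot(name): name is "side" or "top" or "wrist"; returns a dict with "pixels" (420x560x3 uint8, red, green, blue), "fov_y" (degrees; the focal length in pixels is half the picture's height over the tangent of half this angle, whatever the lens; pixels are square), "cx", "cy" (the principal point, pixels), "camera_from_world" (4x4, takes a point from world to camera coordinates); the wrist camera has in their place "tool_from_camera" (4x4, takes a point from camera to tool coordinates, whose origin is the TCP and whose axes are the flange's). Camera axes: x right, y up, looking along -z (the intrinsics and any distortion apply to the point x, -y, -z); pixel columns grow to the right and rows downward; lengths in m; the calibration is good to about 2 mm. The wrist camera is an equidistant fisheye: a pixel r from the principal point sees the ray r / f radians off the axis. A picture is of the moment at which its call begins: read the wrist's pose just before it. There is no depth.
- close_job(): hands the job in, once; it reports no verdict.
The state is a dict: "time": time; "joint_positions": joint angles; "qvel": joint speeds; "joint_torque": joint torques, N m; "tool_pos": TCP position; "ee_rot": TCP orientation; "wrist_force": force on the tool from outside, world axes, zero at the start; "wrist_torque": the same for the moment, N m; "width": finger opening in m.
Only numpy, scipy, OpenCV 4.12 (cv2) and the standard library are available. Lean on these libraries where they do the work, as an engineer would, in place of code of your own. Each camera call takes 0.05 s, during which the arm holds its last target.

## Working session

There is one attempt and no reset: what is moved stays moved. The work goes in short steps, Python scripts to look and compute and a tool call to move; the robot and the scene stay as the last step left them, time stands still between calls to the robot, and variables do not carry over. Pictures are saved under pics/ and viewed, and the job is handed in when it is done.

Besides the shell and the picture viewer there is one more tool, called as name(argument=value, ...) on one line, values as JSON. arm_command: Moves the arm, as the interface text tells. Its arguments: {"type":"object","properties":{"plan":{"type":"array","items":{"type":"number"}}},"required":["plan"]}

```bash
mkdir -p pics; ls; python3 - <<'E'
from bench import robot,cams
import cv2,pickle
o=robot.get_obs();print(o)
D={}
for n in("side","top","wrist"):
    s=cams.snapshot(n);D[n]=s
    cv2.imwrite(f"pics/a_{n}.png",s["pixels"][:,:,::-1])
    print(n,{k:v for k,v in s.items() if k!="pixels"})
D["obs"]=o
pickle.dump(D,open("a.pkl","wb"))
E
```

```text
pics
{'time': 0.0, 'joint_positions': array([-1.32410741e+00,  8.79599855e-02,  1.37221784e+00,  1.41135136e-05,
        1.68357584e+00, -1.03095182e-01]), 'qvel': array([-0.00078073, -0.00043685,  0.00081636, -0.00157823, -0.00095318,
       -0.0003314 ]), 'joint_torque': array([ 2.26322933e-03, -3.40171659e+01, -3.02429545e+01,  7.20640970e-02,
        3.29431461e-02, -1.74199740e-04]), 'tool_pos': array([ 0.18835919, -0.51619538,  0.21231989]), 'ee_rot': array([-3.13944456e+00, -2.36347765e-04,  3.49785417e-01]), 'wrist_force': array([-0.50039083, -0.15717498,  0.44215283]), 'wrist_torque': array([-0.02762802,  0.03186391, -0.03338134]), 'width': 0.09423167580393388}
side {'fov_y': 51.8505941259873, 'cx': 280.78858169666023, 'cy': 207.5687935611591, 'camera_from_world': array([[ 0.98793145, -0.15439062, -0.01244907, -0.5920719 ],
       [ 0.09759767,  0.55807392,  0.82403167, -0.08366048],
       [-0.12027526, -0.81530181,  0.56640694, -1.02634833],
       [ 0.        ,  0.        ,  0.        ,  1.        ]])}
top {'fov_y': 56.13980377980822, 'cx': 286.88537782390205, 'cy': 210.17898743683818, 'camera_from_world': array([[-0.17589246, -0.98440622,  0.00249597, -0.0014317 ],
       [ 0.96051414, -0.17106709,  0.21942799, -0.62787008],
       [-0.2155793 ,  0.04099314,  0.97562551, -0.8668416 ],
       [ 0.        ,  0.        ,  0.        ,  1.        ]])}
wrist {'fov_y': 65.70646984690485, 'cx': 281.37779473013495, 'cy': 211.04400161683816, 'tool_from_camera': array([[ 1.50850461e-04,  9.73564270e-01,  2.28413200e-01,
         6.56331951e-02],
       [ 9.99999909e-01, -2.38010821e-04,  3.54044269e-04,
        -6.99672893e-08],
       [ 3.99049664e-04,  2.28413126e-01, -9.73564217e-01,
        -1.69553883e-01],
       [ 0.00000000e+00,  0.00000000e+00,  0.00000000e+00,
         1.00000000e+00]])}
```

View pics/a_top.png

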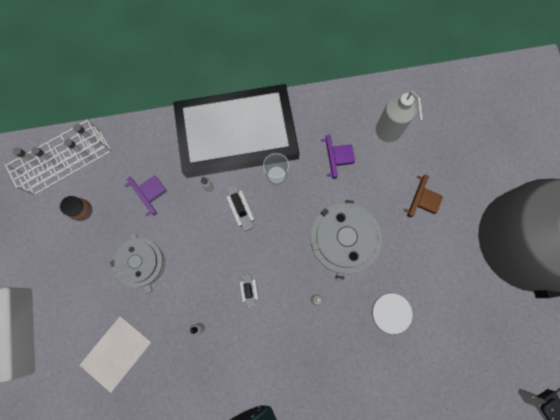

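View pics/a_side.png

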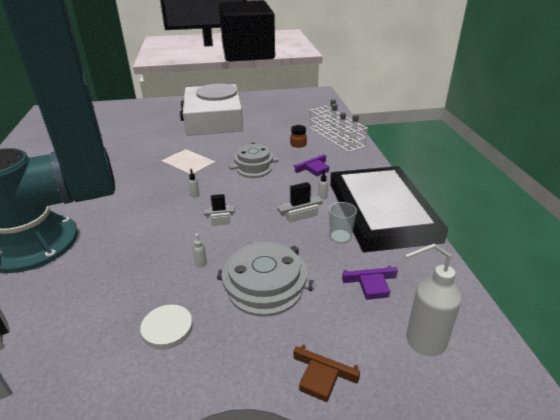

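View pics/a_wrist.png

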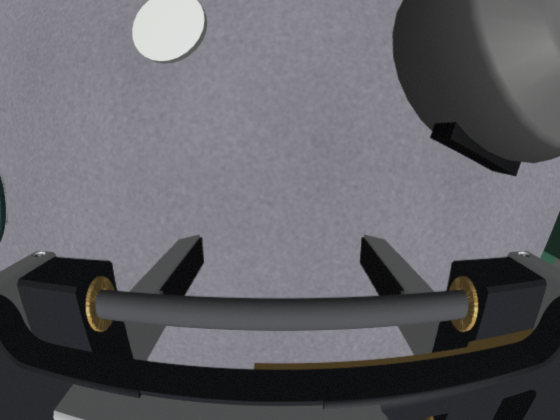

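```bash
cat > h.py <<'E'
import numpy as np,cv2,pickle
def f_of(s): return 210/np.tan(np.radians(s["fov_y"]/2))
def ray(s,u,v):
    f=f_of(s);M=s["camera_from_world"];R=M[:3,:3];t=M[:3,3]
    d=np.array([(u-s["cx"])/f,-(v-s["cy"])/f,-1.])
    return -R.T@t,R.T@d
def onz(s,u,v,z):
    c,d=ray(s,u,v);return c+d*(z-c[2])/d[2]
def proj(s,p):
    f=f_of(s);M=s["camera_from_world"];q=M[:3,:3]@np.asarray(p)+M[:3,3]
    return s["cx"]+f*q[0]/-q[2], s["cy"]-f*q[1]/-q[2]
def rpy(o):
    from scipy.spatial.transform import Rotation as R
    return R.from_euler("xyz",o["ee_rot"]).as_matrix()
def wray(s,o,u,v):
    f=f_of(s);x=u-s["cx"];y=v-s["cy"];r=np.hypot(x,y);a=r/f/1.0
    f_eq=f
    a=r/f_eq
    d=np.array([np.sin(a)*x/max(r,1e-9),-np.sin(a)*y/max(r,1e-9),-np.cos(a)])
    T=s["tool_from_camera"];Rt=rpy(o)
    return o["tool_pos"]+Rt@T[:3,3], Rt@T[:3,:3]@d
def wonz(s,o,u,v,z):
    c,d=wray(s,o,u,v);return c+d*(z-c[2])/d[2]
E
python3 - <<'E'
from h import *
D=pickle.load(open("a.pkl","rb"));t=D["top"]
for n,u,v,z in [("lsp",238,206,.09),("ssp",249,291,.076),("ring",347,237,.064),("hole1",340,217,.064),("hole2",354,257,.064),("sring",135,262,.06)]: print(n,onz(t,u,v,z).round(3))
c=t["pixels"][:,:,::-1]
a=cv2.resize(c[175:315,205:275],None,fx=4,fy=4,interpolation=cv2.INTER_CUBIC)
b=cv2.resize(c[185:295,295:395],None,fx=5,fy=5,interpolation=cv2.INTER_CUBIC)
im=np.zeros((560,800,3),np.uint8);im[:560,:280]=a;im[:550,290:790]=b
cv2.imwrite("pics/b.png",im)
s=D["side"]["pixels"][:,:,::-1]
cv2.imwrite("pics/c.png",np.hstack([cv2.resize(s[170:230,190:340],None,fx=5,fy=5,interpolation=cv2.INTER_CUBIC)]))
E
```

```text
lsp [ 0.643 -0.     0.09 ]
ssp [0.447 0.006 0.076]
ring [ 0.53  -0.24   0.064]
hole1 [ 0.581 -0.234  0.064]
hole2 [ 0.482 -0.246  0.064]
sring [0.56  0.258 0.06 ]
```

View pics/b.png

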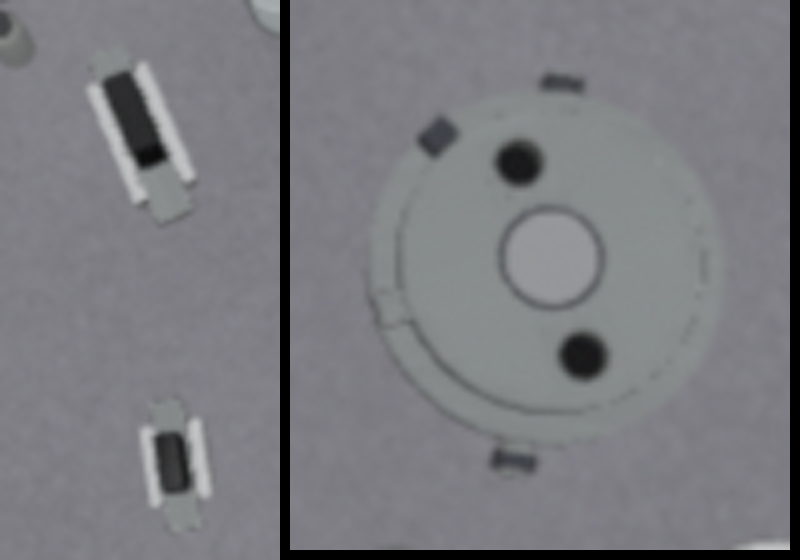

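View pics/c.png

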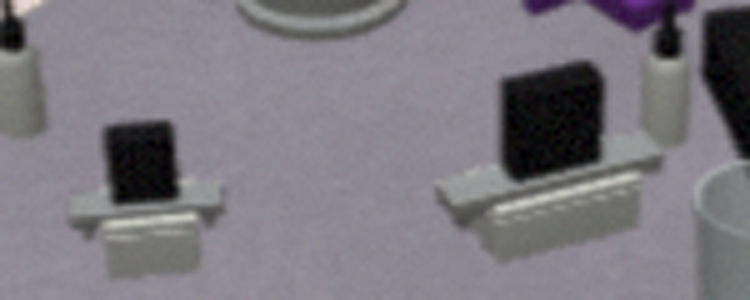

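```bash
python3 - <<'E'
from h import *
D=pickle.load(open("a.pkl","rb"));t=D["top"];s=D["side"]
e1=onz(t,205+110/4,175+58/4,.038);e2=onz(t,205+172/4,175+206/4,.038)
print(e1,e2,np.linalg.norm(e1-e2),(e1+e2)/2,np.degrees(np.arctan2(*(e1-e2)[1::-1])))
# grip top by mask (dark) in top
g=t["pixels"].astype(int).sum(2)
m=((g<130)*255).astype(np.uint8)
n,l,st,ce=cv2.connectedComponentsWithStats(m)
for i in range(1,n):
    if st[i,4]>15: print(st[i],ce[i].round(1))
for n,u,v in [("bottle",205,184),("glass",277,170)]: print(n,onz(t,u,v,.04))
g1=onz(t,340.8,217.6,.06);g2=onz(t,353.6,256.2,.06);print("ring",(g1+g2)/2,np.linalg.norm(g1-g2),np.degrees(np.arctan2(*(g1-g2)[1::-1])))
lug=onz(t,295+(392-290)/5,185+308/5,.06);stp=onz(t,295+(437-290)/5,185+137/5,.06)
c=(g1+g2)/2
for p in(lug,stp): print(np.degrees(np.arctan2(p[1]-c[1],p[0]-c[0])),np.linalg.norm((p-c)[:2]))
E
```

```text
[0.70055637 0.01100387 0.038     ] [ 0.60135088 -0.0125171   0.038     ] 0.10195570306205236 [ 0.65095362 -0.00075661  0.038     ] 13.338164872141919
[235  84  57  38 499] [271.6  96.6]
[174  98  31  22 231] [184.4 105.4]
[287 154  11   6  45] [292.6 156.3]
[ 480  188   40   87 1025] [492.2 226.9]
[ 61 197  22  16 255] [ 70.6 204.1]
[239 209   7   7  34] [241.9 212.6]
[337 214   7   7  37] [340.1 217.3]
[350 252   7   8  44] [353.1 255.8]
[533 290  27   8 170] [545.3 293.3]
[191 327   6   6  27] [193.8 329.5]
[538 390  17  10  92] [545.9 394.1]
[541 397  16  23 103] [546.9 406. ]
[231 406  45  14 377] [256.5 413.9]
bottle [0.7260236  0.07618699 0.04      ]
glass [ 0.73067715 -0.10667123  0.04      ]
ring [ 0.53162343 -0.24125954  0.06      ] 0.09623138370517617 6.305526979667015
97.21132543171181 0.07914886320739978
31.66185293882097 0.0789655769926449
```

Candidates (top view): large steel spanner with black grip (240,208); small steel spanner (249,291); purple look-alikes (147,195) and (340,155); brown look-alike (425,197). The close crop confirms (240,208): grey bar, black grip, white saddle, longer than the other. The large ring is at (347,237), with its lug on the left and the dark stop clockwise of it. Next I move over the spanner for a wrist view.

arm_command(plan=[3.9,-2.2,0,0,0,0,0,3.9,-2.2,0,0,0,0,0,3.9,-2.2,0,0,0,0,0,3.9,-2.2,0,0,0,0,0,3.9,-2.2,0,0,0,0,0,3.9,-2.2,0,0,0,0,0,3.9,-2.2,0,0,0,0,0,3.9,-2.2,0,0,0,0,0])

```text
time: 1.15
tool_pos: [0.4219, -0.2431, 0.2132]
ee_rot: [-3.141, 0.0, 0.35]
wrist_force: [0.6, -0.5, 0.0]
width: 0.094
```

arm_command(plan=[3.9,-2.2,0,0,0,0,0,3.9,-2.2,0,0,0,0,0,3.9,-2.2,0,0,0,0,0,3.9,-2.2,0,0,0,0,0,3.9,-2.2,0,0,0,0,0,3.9,-2.2,0,0,0,7,0,0,0,0,0,0,0,0,0,0,0,0,0,0,0])

```text
time: 2.15
tool_pos: [0.5954, -0.0406, 0.2129]
ee_rot: [3.141, 0.002, 0.228]
wrist_force: [-0.4, -0.5, 0.2]
width: 0.0936
```

```bash
cat > w.py <<'E'
import sys
from bench import robot,cams
from h import *
n=sys.argv[1]
o=robot.get_obs();s=cams.snapshot("wrist");o2=robot.get_obs()
pickle.dump((s,o),open(n+".pkl","wb"))
cv2.imwrite(f"pics/{n}.png",s["pixels"][:,:,::-1])
print(o["time"],o["tool_pos"],o["ee_rot"],o["joint_positions"],o["wrist_force"],o["wrist_torque"],o["width"])
E
python3 w.py w1
```

```text
2.15 [ 0.59538188 -0.04056787  0.21292851] [3.14140902e+00 1.50282129e-03 2.28462329e-01] [-1.62592013e-01  1.92956560e-01  1.25304091e+00 -7.48536582e-04
  1.69691453e+00  1.17964818e+00] [-0.43034272 -0.5154467   0.19296941] [0.00566989 0.02070834 0.03650272] 0.09355024873626837
```

View pics/w1.png

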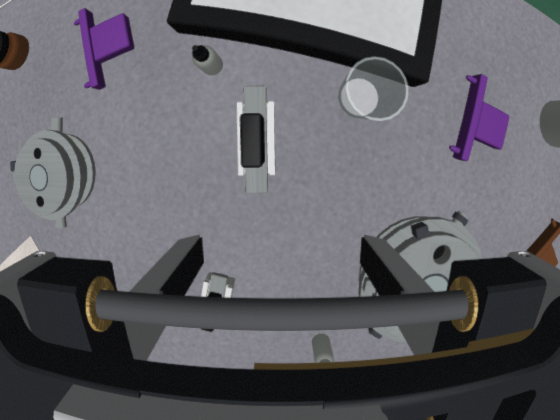

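The large spanner is upright at (255,140), with its bar from (255,87) to (256,192) and its grip at (252,140). The glass at (372,95) and the bottle at (205,58) are nearby. Now I measure it.

```bash
python3 - <<'E'
from h import *
s,o=pickle.load(open("w1.pkl","rb"))
im=s["pixels"][:,:,::-1]
cv2.imwrite("pics/w1c.png",cv2.resize(im[75:205,205:305],None,fx=4.5,fy=4.5,interpolation=cv2.INTER_CUBIC))
g=im.astype(int).sum(2);m=np.zeros(g.shape,np.uint8);m[100:180,235:275]=(g[100:180,235:275]<170)*255
n,l,st,ce=cv2.connectedComponentsWithStats(m)
for i in range(1,n):
  if st[i,4]>50:
    print(st[i],ce[i])
    c=max(cv2.findContours((l==i).astype(np.uint8),0,2)[0],key=cv2.contourArea)
    P=np.array([wonz(s,o,*p[0],.09)[:2] for p in c],np.float32)
    r=cv2.minAreaRect(P);print("grip z.09 rect",r)
e1=wonz(s,o,255.5,87,.038);e2=wonz(s,o,256.5,192,.038)
print(e1,e2,np.linalg.norm(e1-e2),(e1+e2)/2,np.degrees(np.arctan2(*(e1-e2)[1::-1])))
E
```

```text
[241 114  24  53 848] [251.45990566 137.5129717 ]
grip z.09 rect ((0.6500204801559448, -0.0012186607345938683), (0.04711034148931503, 0.020742250606417656), 12.735456466674805)
[0.70417481 0.0126511  0.038     ] [ 0.59474608 -0.01313879  0.038     ] 0.11242670296712637 [ 6.49460445e-01 -2.43844542e-04  3.80000000e-02] 13.261331749392507
```

View pics/w1c.png

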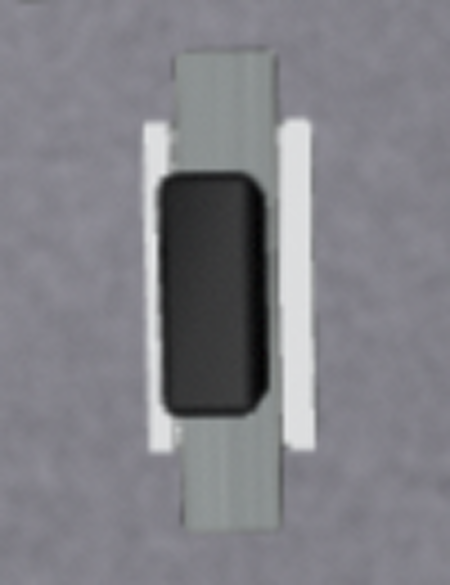

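arm_command(plan=[3.1,-1.3,0,0,0,0,0.3,3.1,-1.3,0,0,0,0,0.4,0,0,2,0,0,0,0.4,0,0,3,0,0,0,0.4,0,0,2,0,0,0,0.4,0,0,0,0,0,0,0.4])

```text
time: 2.95
tool_pos: [0.6486, -0.0022, 0.1414]
ee_rot: [-3.141, 0.004, 0.226]
wrist_force: [-0.4, -0.3, 0.1]
width: 0.056
```

```bash
python3 w.py w2
```

```text
2.95 [ 0.64857174 -0.00223464  0.14136921] [-3.14050348  0.00449185  0.22607598] [-9.06317886e-02  3.32157979e-01  1.22337012e+00 -3.64004667e-04
  1.59067221e+00  1.25408461e+00] [-0.43788159 -0.29808262  0.10321485] [-0.04402076 -0.03670673 -0.00696864] 0.05603585250886859
```

View pics/w2.png

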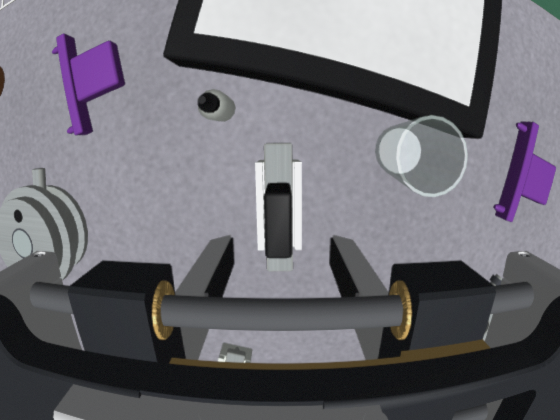

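The grip stands between the open fingers at (279,220), clear of the bottle (215,105) and the glass (425,155). I check the offset in tool axes.

```bash
python3 - <<'E'
from h import *
s,o=pickle.load(open("w2.pkl","rb"))
im=s["pixels"].astype(int).sum(2);m=np.zeros(im.shape,np.uint8);m[175:265,258:300]=(im[175:265,258:300]<150)*255
c=max(cv2.findContours(m,0,2)[0],key=cv2.contourArea)
P=np.array([wonz(s,o,*p[0],.09)[:2] for p in c],np.float32)
r=cv2.minAreaRect(P);print(cv2.boundingRect(c),r)
R=rpy(o);print(R.T@(np.array([*r[0],.06])-o["tool_pos"]))
E
```

```text
(264, 183, 28, 75) ((0.6540398001670837, 0.0019727367907762527), (0.054343339055776596, 0.018430989235639572), 14.368069648742676)
[ 0.00663746 -0.00278603  0.0813433 ]
```

arm_command(plan=[0.2,-0.2,2,0,0,0,0.4,0,0,3,0,0,0,0.4,0,0,2,0,0,0,0.4,0,0,1.1,0,0,0,0.4,0,0,0,0,0,0,0.4,0,0,0,0,0,0,1,0,0,0,0,0,0,1,0,0,0,0,0,0,1])

```text
time: 4.0
tool_pos: [0.6524, 0.0014, 0.0634]
ee_rot: [3.141, -0.001, 0.228]
wrist_force: [0.1, -0.9, 0.7]
width: 0.0301
```

arm_command(plan=[0,0,0,0,0,0,1,0,0,0,0,0,0,1,0,0,0,0,0,0,1,0,0,-0.5,0,0,0,1,0,0,-0.5,0,0,0,1])

```text
time: 4.62
tool_pos: [0.6511, 0.0016, 0.0713]
ee_rot: [-3.141, 0.002, 0.228]
wrist_force: [-0.7, -0.2, -3.8]
width: 0.0201
```

```bash
python3 w.py w3
```

```text
4.625 [0.65106799 0.00159788 0.07134917] [-3.14084139e+00  2.46347793e-03  2.27731667e-01] [-8.45672879e-02  3.74521505e-01  1.30943657e+00 -4.22250785e-05
  1.46020972e+00  1.25850301e+00] [-0.68203458 -0.24652119 -3.83698932] [ 0.03228181  0.00224001 -0.03696016] 0.02008825477386452
```

View pics/w3.png

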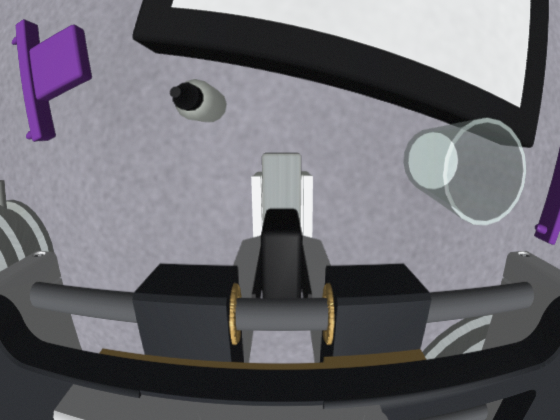

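arm_command(plan=[0,0,-2,0,0,0,1,0,0,-4,0,0,0,1,0,0,-3,0,0,0,1,0,0,-1,0,0,0,1])

```text
time: 5.18
tool_pos: [0.6535, 0.0014, 0.1769]
ee_rot: [3.139, -0.006, 0.228]
wrist_force: [0.8, -0.7, -4.2]
width: 0.0196
```

```bash
python3 - <<'E'
from h import *
s,o=pickle.load(open("w3.pkl","rb"))
R=rpy(o)
for z in(.022,.024,.026):
  for u,v in((263,153),(300,153)):
    p=wonz(s,o,u,v,o["tool_pos"][2]-z); print(z,(R.T@(p-o["tool_pos"])).round(4))
D=pickle.load(open("a.pkl","rb"));t=D["side"];T=D["top"]
cv2.imwrite("pics/d.png",cv2.resize(t["pixels"][230:315,210:325,::-1],None,fx=6,fy=6,interpolation=cv2.INTER_CUBIC))
# glass centre in both + holes by dark mask top
def tri(a,b):
    (c1,d1),(c2,d2)=ray(T,*a),ray(t,*b)
    A=np.c_[d1,-d2];k=np.linalg.lstsq(A,c2-c1,rcond=None)[0]
    return (c1+d1*k[0]).round(4),(c2+d2*k[1]).round(4)
def blobs(im,x0,x1,y0,y1,th):
    g=im.astype(int).sum(2)[y0:y1,x0:x1];m=(g<th).astype(np.uint8)
    n,l,st,ce=cv2.connectedComponentsWithStats(m)
    return [(st[i],ce[i]+[x0,y0]) for i in range(1,n) if st[i,4]>8]
print(blobs(T["pixels"],320,372,205,270,200));print(blobs(t["pixels"],215,315,235,300,170))
E
```

```text
0.022 [ 0.0557 -0.0108  0.0219]
0.022 [0.0557 0.0109 0.0219]
0.024 [ 0.0556 -0.011   0.0239]
0.024 [0.0556 0.011  0.0239]
0.026 [ 0.0555 -0.0111  0.0259]
0.026 [0.0555 0.0111 0.0259]
[(array([16,  9,  9,  8, 55], dtype=int32), array([340.30909091, 217.38181818])), (array([29, 47,  9,  9, 61], dtype=int32), array([353.19672131, 255.70491803]))]
[]
```

View pics/d.png

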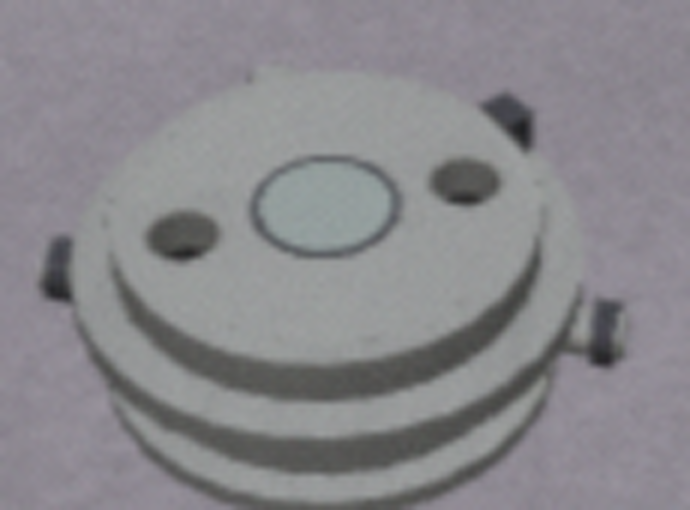

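```bash
python3 - <<'E'
from h import *
D=pickle.load(open("a.pkl","rb"));t=D["side"];T=D["top"]
# crop offset: pixel centre = c/scale-0.5+offset
f=lambda x,y,s,ox,oy:((x+.5)/s-.5+ox,(y+.5)/s-.5+oy)
for nm,a,b in [("glass",f(262,258,5,295,185),f(326,206,6,210,230)),("hA",f(229,163,5,295,185),f(465,180,6,210,230)),("hB",f(293,356,5,295,185),f(183,235,6,210,230))]:
    print(nm,onz(T,*a,.064).round(4),onz(t,*b,.064).round(4))
E
```

```text
glass [ 0.5323 -0.2405  0.064 ] [ 0.5289 -0.238   0.064 ]
hA [ 0.5799 -0.2345  0.064 ] [ 0.5765 -0.233   0.064 ]
hB [ 0.4846 -0.2451  0.064 ] [ 0.481  -0.2441  0.064 ]
```

arm_command(plan=[-3.4,2.6,0,0,0,0,1,-3.4,2.6,0,0,0,0,1,-3.4,2.6,0,0,0,0,1,-3.4,2.6,0,0,0,0,1,-3.4,2.6,0,0,0,0,1,-3.4,2.6,0,0,0,0,1,-3.4,2.6,0,0,0,0,1,-3.4,2.4,0,0,0,0,1])

```text
time: 6.18
tool_pos: [0.432, -0.2613, 0.1719]
ee_rot: [-3.141, 0.001, 0.228]
wrist_force: [-0.8, -0.6, -3.3]
width: 0.0197
```

arm_command(plan=[0,0,0,0,0,6.6,1,0,0,0,0,0,0,1,0,0,0,0,0,0,1])

```text
time: 6.55
tool_pos: [0.4334, -0.2602, 0.1722]
ee_rot: [-3.141, 0.0, 0.115]
wrist_force: [-0.6, -0.3, -3.3]
width: 0.0201
```

```bash
python3 w.py w4
```

```text
6.55 [ 0.43341039 -0.26017486  0.17217387] [-3.14112479e+00  4.34600144e-04  1.14546638e-01] [-6.52864026e-01  3.15410938e-04  1.54272617e+00  3.50062365e-05
  1.59918868e+00  8.03386747e-01] [-0.59328638 -0.25477635 -3.33453656] [ 0.02874552 -0.01621485 -0.01796376] 0.0200864056883516
```

View pics/w4.png

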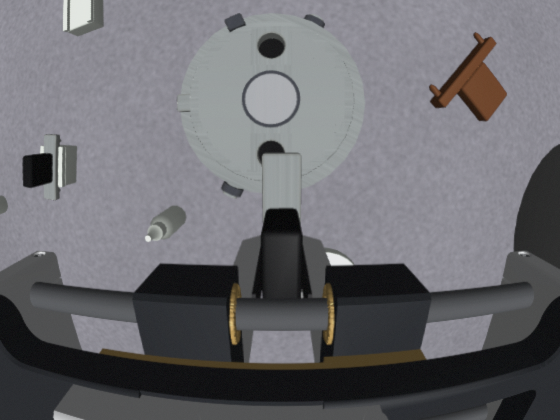

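The ring's sight glass is at (271,98) and its holes at (271,45) and (271,~150). The lug is on the left at (185,108) and the stop at (235,22). The held bar's end is at (281,153).

```bash
python3 - <<'E'
from h import *
s,o=pickle.load(open("w4.pkl","rb"))
R=rpy(o)
im=s["pixels"][:,:,::-1]
cv2.imwrite("pics/w4c.png",cv2.resize(im[10:200,170:380],None,fx=3.5,fy=3.5,interpolation=cv2.INTER_CUBIC))
hs=cv2.HoughCircles(cv2.cvtColor(im,6)[60:140,230:315],cv2.HOUGH_GRADIENT,1,50,param1=80,param2=15,minRadius=22,maxRadius=34);print(hs)
for n,u,v in (("glass",270.8,98.5),("hole",271,45)):
    p=wonz(s,o,u,v,.064);print(n,p,R.T@(p-o["tool_pos"]))
E
```

```text
[[[40.5 39.5 28.8]]]
glass [ 0.52958736 -0.24000372  0.064     ] [ 0.09789918 -0.00899569  0.10813556]
hole [ 0.57693552 -0.23463752  0.064     ] [ 0.14555039 -0.00891502  0.10811481]
```

View pics/w4c.png

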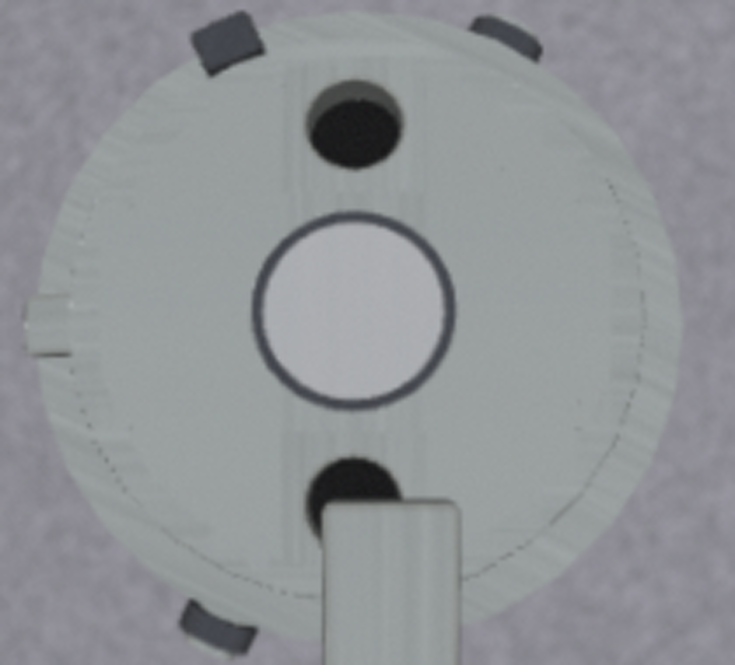

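arm_command(plan=[2.5,-0.2,0,0,0,0,1,2.5,-0.2,0,0,0,0,1,2.5,-0.2,0,0,0,0,1,2.5,-0.3,1,0,0,0,1,0,0,2,0,0,0,1,0,0,1,0,0,0,1,0,0,0,0,0,0,1])

```text
time: 7.48
tool_pos: [0.5311, -0.2398, 0.1312]
ee_rot: [-3.14, 0.002, 0.113]
wrist_force: [0.4, 0.6, -2.9]
width: 0.0202
```

```bash
python3 w.py w5; python3 - <<'E'
from bench import cams
from h import *
for n,b in(("side",(200,320,160,320)),("top",(165,285,280,420))):
    s=cams.snapshot(n);c=s["pixels"][b[0]:b[1],b[2]:b[3],::-1]
    cv2.imwrite(f"pics/w5{n}.png",cv2.resize(c,None,fx=4.5,fy=4.5,interpolation=cv2.INTER_CUBIC))
E
```

```text
7.475 [ 0.5311339  -0.23981464  0.13123374] [-3.14012530e+00  2.21280277e-03  1.13256960e-01] [-5.21312435e-01  1.91127157e-01  1.41755088e+00 -1.30198586e-04
  1.53556654e+00  9.36233314e-01] [ 0.40783841  0.64478931 -2.92920407] [ 0.01094079 -0.04796596 -0.00770233] 0.02020939395596141
```

View pics/w5.png

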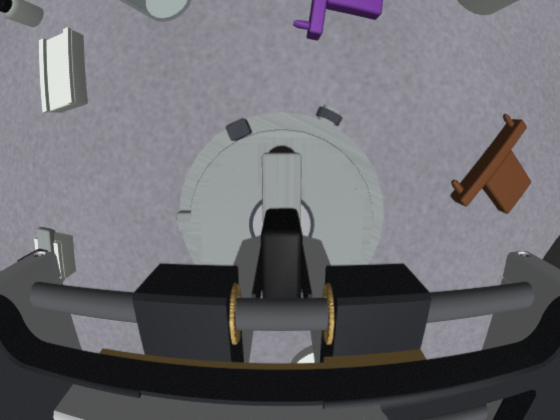

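View pics/w5side.png

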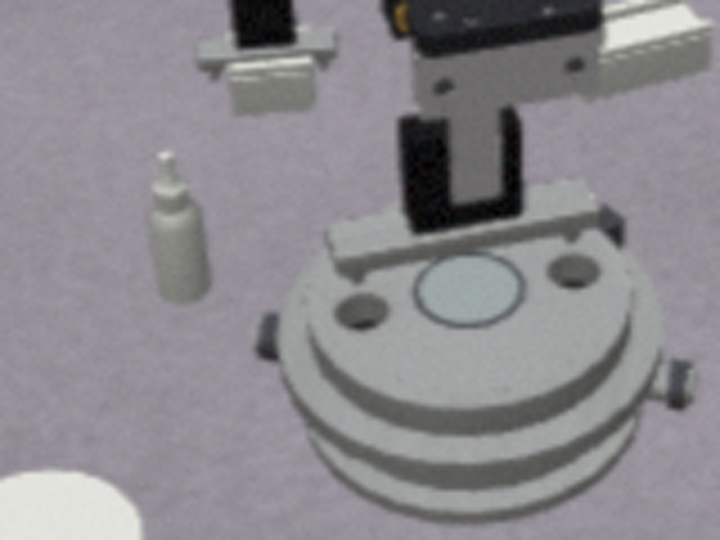

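The view shows the spanner above and in line with both holes, with its pins still clear. I lower it gently.

arm_command(plan=[0,0,1,0,0,0,1,0,0,1,0,0,0,1,0,0,0.5,0,0,0,1,0,0,0.3,0,0,0,1,0,0,0.2,0,0,0,1,0,0,0,0,0,0,1])

```text
time: 8.38
tool_pos: [0.5318, -0.2405, 0.1025]
ee_rot: [3.141, -0.0, 0.112]
wrist_force: [-0.1, 0.1, -4.1]
width: 0.0198
```

arm_command(plan=[0,0,0.2,0,0,0,1,0,0,0,0,0,0,1])

```text
time: 8.62
tool_pos: [0.5321, -0.2406, 0.1009]
ee_rot: [3.141, -0.001, 0.112]
wrist_force: [0.6, 0.7, -3.1]
width: 0.02
```

arm_command(plan=[0,0,0.1,0,0,0,1,0,0,0,0,0,0,1])

```text
time: 8.88
tool_pos: [0.5321, -0.2406, 0.1008]
ee_rot: [3.141, -0.001, 0.112]
wrist_force: [-1.7, 0.9, 3.2]
width: 0.02
```

```bash
cat > v.py <<'E'
import sys
from bench import cams
from h import *
n=sys.argv[1]
L=[]
D={}
for k,b in(("side",(200,320,180,320)),("top",(165,285,280,420))):
    s=cams.snapshot(k);D[k]=s;L.append(cv2.resize(s["pixels"][b[0]:b[1],b[2]:b[3],::-1],(400,343),interpolation=cv2.INTER_CUBIC) )
pickle.dump(D,open(n+".pkl","wb"))
cv2.imwrite(f"pics/{n}.png",np.hstack(L))
E
python3 v.py v1
```

```text
(no output)
```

View pics/v1.png

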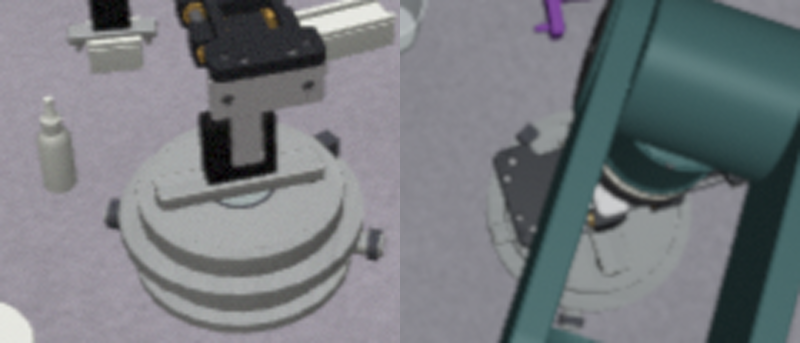

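The bar lies flat on the ring and contact was felt (support about 6.5 N at TCP z 0.101). Next I turn clockwise, which is + about tool z.

arm_command(plan=[0,0,0,0,0,3,1,0,0,0,0,0,4,1,0,0,0,0,0,4,1,0,0,0,0,0,4,1,0,0,0,0,0,4,1,0,0,0,0,0,4,1,0,0,0,0,0,4,1,0,0,0,0,0,3,1])

```text
time: 9.98
tool_pos: [0.5315, -0.242, 0.1009]
ee_rot: [3.138, -0.001, -0.413]
wrist_force: [-3.9, -2.2, 4.6]
width: 0.0196
```

```bash
python3 w.py w6; python3 v.py v2
```

```text
9.975 [ 0.53145777 -0.24202431  0.10086172] [ 3.13825342e+00 -1.47112425e-03 -4.12914961e-01] [-0.5225463   0.20847201  1.4588173  -0.00317355  1.47247619  1.46147608] [-3.89191096 -2.22312508  4.58139004] [-0.25813152  0.72730921  0.25302905] 0.019648262100576585
```

View pics/w6.png

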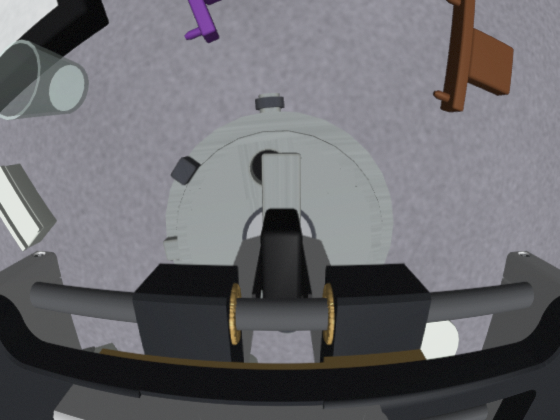

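The hole at (265,165) trails the bar by its play, so the ring is following. The lug is at (171,239) and the stop at (185,170). I keep turning.

arm_command(plan=[0,0,0,0,0,4,1,0,0,0,0,0,4,1,0,0,0,0,0,4,1,0,0,0,0,0,4,1,0,0,0,0,0,4,1,0,0,0,0,0,3,1,0,0,0,0,0,2,1,0,0,0,0,0,0,1])

```text
time: 11.12
tool_pos: [0.5312, -0.2418, 0.1008]
ee_rot: [3.139, -0.002, -0.848]
wrist_force: [-4.2, -2.0, 5.0]
width: 0.0197
```

```bash
python3 w.py w7
```

```text
11.125 [ 0.53115974 -0.24179422  0.10082991] [ 3.13913821e+00 -1.78075994e-03 -8.47988281e-01] [-0.52261443  0.20836396  1.45900969 -0.00290872  1.47331668  1.89645415] [-4.18583911 -1.96173428  5.04871951] [-0.118729    0.88578054  0.09886931] 0.019685371289354776
```

View pics/w7.png

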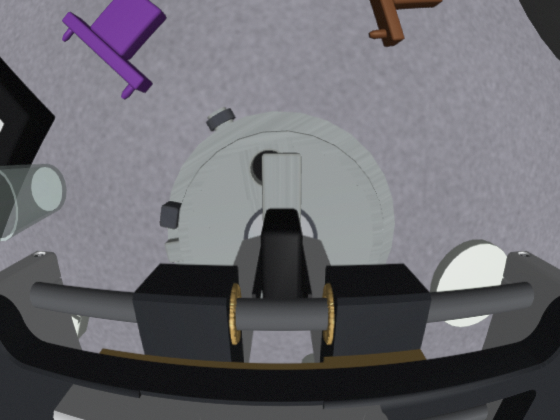

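arm_command(plan=[0,0,0,0,0,3,1,0,0,0,0,0,2,1,0,0,0,0,0,2,1,0,0,0,0,0,0,1])

```text
time: 11.68
tool_pos: [0.531, -0.2418, 0.1008]
ee_rot: [3.139, -0.002, -0.97]
wrist_force: [-3.6, -1.0, 5.8]
width: 0.02
```

```bash
python3 w.py w8
```

```text
11.675 [ 0.53101458 -0.24180512  0.1008287 ] [ 3.13913995e+00 -1.85610200e-03 -9.70225675e-01] [-0.52268497  0.20831214  1.45907395 -0.00302867  1.47359511  2.01863232] [-3.57201519 -1.02445449  5.83091283] [0.00908074 0.93000616 0.06003498] 0.01997970745045017
```

View pics/w8.png

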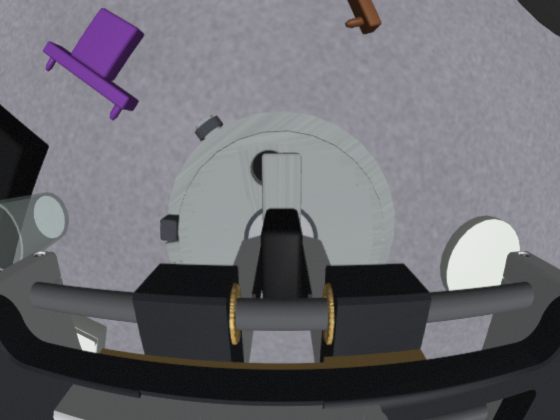

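The lug's edge is now right under the stop at (170,240). I nudge a bit further to feel the stop.

arm_command(plan=[0,0,0,0,0,2,1,0,0,0,0,0,0,1])

```text
time: 11.98
tool_pos: [0.5312, -0.2417, 0.1008]
ee_rot: [3.14, -0.002, -1.005]
wrist_force: [-3.2, -1.5, 5.1]
width: 0.0197
```

```bash
python3 w.py w9; python3 - <<'E'
from h import *
L=[cv2.resize(pickle.load(open(n+".pkl","rb"))[0]["pixels"][195:265,150:330,::-1],None,fx=4.4,fy=4.2,interpolation=cv2.INTER_CUBIC) for n in("w8","w9")]
cv2.imwrite("pics/w9c.png",np.vstack(L))
E
```

```text
11.975 [ 0.53117329 -0.24171689  0.10082966] [ 3.13953452e+00 -2.00561339e-03 -1.00481464e+00] [-0.52257081  0.20837066  1.45900191 -0.00276667  1.47339807  2.05331013] [-3.17739904 -1.5429725   5.11542019] [0.02471587 0.84785386 0.17883432] 0.01970947711960479
```

View pics/w9c.png

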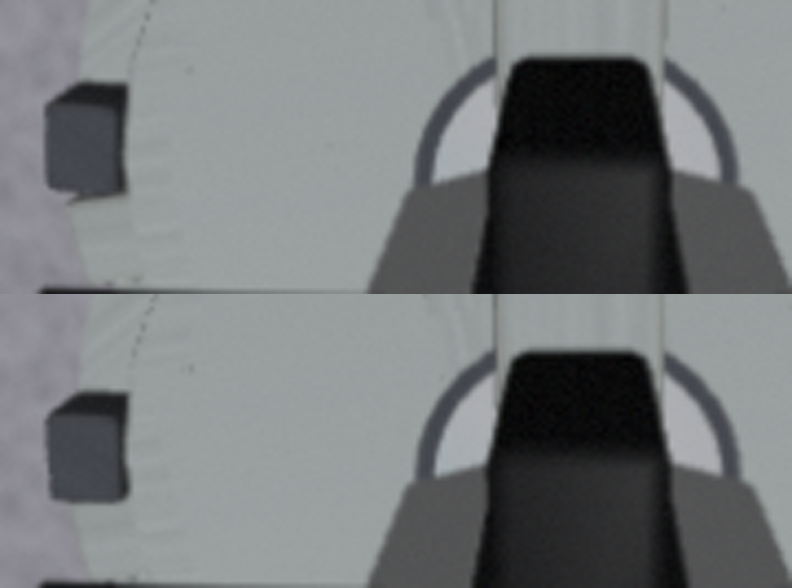

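arm_command(plan=[0,0,0,0,0,2,1,0,0,0,0,0,0,1])

```text
time: 12.28
tool_pos: [0.5314, -0.2416, 0.1008]
ee_rot: [3.14, -0.002, -1.038]
wrist_force: [-2.9, -1.3, 4.6]
width: 0.0203
```

```bash
python3 w.py w10
```

```text
12.275 [ 0.53142956 -0.24156759  0.10081771] [ 3.14003599e+00 -2.32506567e-03 -1.03818579e+00] [-0.52227692  0.20841238  1.45897657 -0.00251309  1.4729495   2.08695094] [-2.93374702 -1.26663184  4.60773225] [-0.06882117  0.72266712  0.65913243] 0.020327643012113265
```

The torque jumped to 0.66 N m, so the lug is on the stop. I relieve it slightly, release, and lift straight up.

arm_command(plan=[0,0,0,0,0,-1.5,1,0,0,0,0,0,0,1,0,0,0,0,0,0,0.6,0,0,0,0,0,0,0.5,0,0,0,0,0,0,0.4,0,0,0,0,0,0,0.4,0,0,0,0,0,0,0.4])

```text
time: 13.2
tool_pos: [0.5318, -0.2404, 0.0993]
ee_rot: [3.142, 0.0, -1.013]
wrist_force: [0.3, -0.3, -0.0]
width: 0.0564
```

```bash
python3 w.py w11
```

```text
13.2 [ 0.53179309 -0.24038503  0.09934111] [ 3.14155436e+00  4.00225688e-05 -1.01319357e+00] [-5.21666764e-01  2.09821472e-01  1.46032394e+00 -1.49461859e-05
  1.47150060e+00  2.06232461e+00] [ 0.29465556 -0.32060029 -0.02724472] [0.09155338 0.02893598 0.01947129] 0.05640960579848472
```

View pics/w11.png

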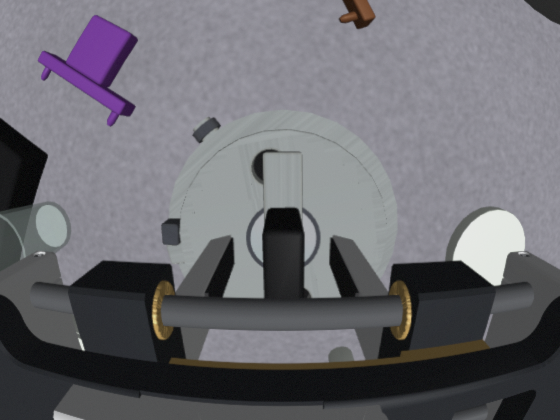

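The grip at (284,255) is free between the open jaws, with contact force near zero. I lift off and back away for a clear view.

arm_command(plan=[0,0,-1,0,0,0,0.4,0,0,-2.5,0,0,0,0.4,0,0,-4,0,0,0,0.4,0,0,-4,0,0,0,0.4,-2,0,-1,0,0,0,0.4,-4,0,0,0,0,0,0.4,-3,0,0,0,0,0,0.4,0,0,0,0,0,0,0.4])

```text
time: 14.25
tool_pos: [0.4839, -0.163, 0.226]
ee_rot: [-3.14, -0.002, -1.012]
wrist_force: [-0.2, 0.2, 0.1]
width: 0.0564
```

```bash
python3 w.py w12; python3 v.py v3
```

```text
14.25 [ 0.48388765 -0.16301413  0.22603819] [-3.14015707e+00 -2.21328257e-03 -1.01150398e+00] [-4.36019282e-01 -4.94840558e-03  1.44154463e+00 -2.05895089e-07
  1.70235834e+00  2.14627941e+00] [-0.21996854  0.19502349  0.12285821] [ 0.07251908 -0.00345028 -0.01863843] 0.05635833038729887
```

View pics/w12.png

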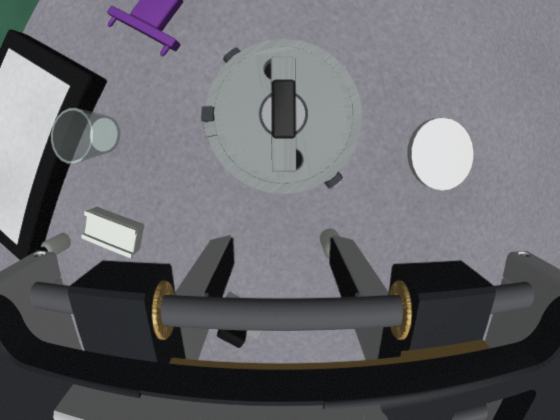

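View pics/v3.png

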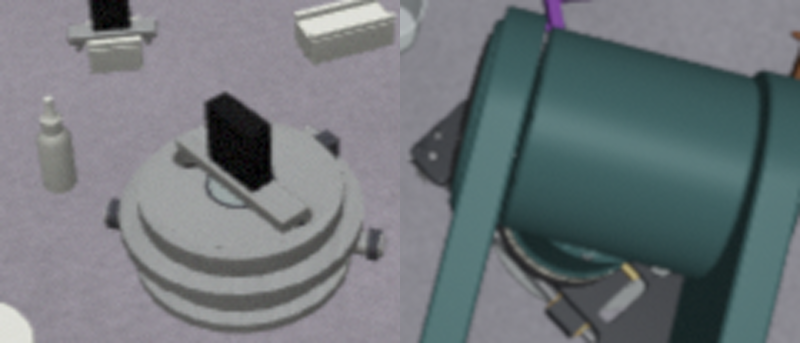

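The bar is flat and centred on the ring: bar centre is about (284,114) and glass centre about (283,113). Both pins are in the holes, the lug at (210,128) is against the stop at (208,114), and the arm is clear.

```bash
python3 -c "
from bench import close_job
print(close_job())"
```

```text
the job is handed in; nothing more can be done
None
```

I lifted the large spanner off its saddle, set both pins into the large ring's holes, turned the ring clockwise to its stop, released the spanner and backed the arm away. The job was handed in at about 14 s; no verdict is reported.

- **Seating:** before any turning, contact was felt at TCP z 0.101 m with about 6.5 N of support. The side view showed the bar flat on the ring.
- **Turning:** I turned the spanner about 1.15 rad. The moment about the vertical axis rose from between 0.06 and 0.25 to 0.66 N m at the end, which I took as the lug meeting the stop.
- **Last checks:** the final pictures show the lug against the stop block and the bar flat and centred within a few mm. The bar leads the line of the holes by roughly the expected play. The force reading was near zero after release, and the small spanner is still on its saddle.
- **Limits of the checks:** nothing failed or disagreed beyond 2–4 mm between cameras on the ring's position. I did not measure the ring angle directly, only from the lug's position and the torque rise.

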